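# Lock off the feed valve before the filter change

## Task

The feed valve has to be locked shut before the filters are changed. Turn the valve's lever until the hole in the lever lies over the hole in the lock plate, then take the T-handled locking pin from the pin rack and put it down through both holes until its collar sits flat on the lever. Let go of it and leave it standing there.

Things in the scene. Friction and masses are not known exactly. Their poses are not given: they have to be found in the camera images.
- lock_hole (a point): Centre of the top of the 29 mm through hole in the lock plate, a fixed aluminium tab (8 mm thick, top 64 mm above the table) on the brass-bodied feed valve, which stands on a dark 190 x 170 mm base with a white pipe through it. z up; x points from the lever's upright pivot axis out to this hole, 80 mm away (pivot lies in -x); y along the pipe.
- lever (a joint): Angle (rad) of the valve's flat steel lever: 0 when its 29 mm hole (80 mm from the pivot, in a 50 mm square part) is over the lock hole, positive counter-clockwise from above. Starts at 0.7 to 1.35; range -0.6 to 1.6; no stop or click at 0; friction (0.2 N m) keeps it where left. 8 mm thick, top 76 mm above the table, 4 mm clear of the lock plate.
- lever_knob (a point): Black round upright post fixed on the lever's outer end, 155 mm from the pivot axis, 24 mm in diameter, 45 mm tall: hold or push the lever by it. This point is on its axis, 27 mm above the lever's top and 103 mm above the table. x points outward along the lever.
- pin_grip (a point): Centre of the T handle's bar (52 mm along x, 12 in y, 16 tall) of the steel locking pin, z up. Below this point: collar (46 mm wide) 27 to 33 mm, 14 mm shaft down to a tapered nose at 88 mm. 0.16 kg. It hangs by its collar in one of 3 holes, 75 mm apart, of a white rack, bar 108 mm above the table (109 when home in the valve). Plugs with a ball or cylinder on top: not wanted.

How it is judged:
By the outcome, as a careful person would: the job done as asked, in the order asked, and still so for the second after the job is handed in, with the robot touching nothing.
It also fails if it takes over 51 s, if anything falls off the work surface, if the arm or the gripper's body presses on something with over 40 N, if the wrist force passes 120 N, or if a joint passes its speed limit or range.

## Robot

A 6-joint arm with a two-finger parallel gripper is mounted at the origin on the work surface. World frame = base frame: x ahead of the robot, y to its left, z up, the work surface at z = 0. Lengths are in mm, angles in rad, forces in N, time in s.
With the tool pointing down it reaches from about 275 to 750 mm from the base axis. Payload 10.2 kg.
Tool frame: the origin (TCP) lies between the finger pads; the fingertips stand 11 mm ahead of it and the grasp point (between the pads) lies 8 mm behind it (ctrl.tip_extent is the distance from the TCP to the fingertips, in mm); z points along the fingers, y is the direction in which the jaws open and shut (so a half turn about z gives the same grasp; the last joint's range is limited). The gripper opens to 85 mm and grips with 20 to 120 N. Pads are 22 mm wide; open, the fingers measure 114 mm over their backs; the gripper's body (76 mm by 85 mm) begins 54 mm behind the grasp point. The pads swing forward as they close: fully open they stand 13 mm farther back than shut.
Start: joints at [-1.408, 0.313, 1.498, -0, 1.331, -0.223], TCP at [197.546, -486.423, 242.294] pointing down, gripper open.
Joint ranges: [-2.94, 2.94], [-0.97, 2.17], [0.19, 2.56], [-1.23, 4.37], [0.02, 3.11], [-2.88, 2.88]. Speed limits (rad/s): [2.39, 2.39, 3.01, 3.14, 3.14, 3.14].

## Interface

Orientations are given as a unit quaternion [w, x, y, z].
In Python, from rig import ctrl gives the robot as it stands.
- The arm moves only by the tool apply_moves, never from a script. Its argument "commands" is a list of rows, each a list of 5 numbers: the finger opening in cm, from 0 to 8.54, then the shift along the tool's x, y, z in cm, then the turn about the tool's z in rad. In form: [[jaw, dx, dy, dz, roll], ...]. A call has 1 to 12 rows; each row shifts and turns the commanded pose from where the row before left it, along the tool's axes as they then stand; what a row does not reach is not made up. A row lasts 1/12 s, in which the tool goes at most 41.7 mm and 7.16 degrees, less where a joint would pass 70% of its speed; a pose out of reach is approached as far as the arm can. A call with a gripper value outside its range is refused whole. The fingers move at their own pace and stop on an object; "squeeze" is the grip in N (left out, the last holds). Time passes only in rows, so rows that do not move let the fingers close. It gives the time, the measured TCP pose, the force and the opening at its end, in the units of the state.
- ctrl.sense(): the state, without advancing time (a new reading comes with each control period).
- ctrl.capture(name): name is "scene" or "top" or "wrist"; returns the picture (420x560x3 uint8, red, green, blue); there is no depth.
- ctrl.camera_info(name): a dict with "fov_y" (degrees; the focal length in pixels is half the picture's height over the tangent of half this angle, whatever the lens; pixels are square), "cx", "cy" (the principal point, pixels), "camera_from_world" (4x4, takes a point from world to camera coordinates). Camera axes: x right, y down, z forward; pixel columns grow to the right and rows downward; lengths in mm; the calibration is good to about 2 mm. A picture is of the moment at which its call begins: read the wrist's pose just before it. camera_info takes no time and is no camera call; for the wrist camera it gives the pose at the moment of the call.
- ctrl.finish_job(): hands the job in, once; it reports no verdict.
The state is a dict: "time_s": time; "joints": joint angles; "dq": joint speeds; "tau": joint torques, N m; "eef_pos": TCP position; "ee_rot": TCP orientation; "force": force on the tool from outside, world axes, zero at the start; "wrist_torque": the same for the moment, N m; "grip_width": opening from 0.0 (shut) to 1.0 (fully open).
Only numpy, scipy, OpenCV 4.12 (cv2) and the standard library are available. Lean on these libraries where they do the work, as an engineer would, in place of code of your own. Each camera call takes 0.05 s, during which the arm holds its last target.

## Working session

There is one attempt and no reset: what is moved stays moved. The work goes in short steps, Python scripts to look and compute and a tool call to move; the robot and the scene stay as the last step left them, time stands still between calls to the robot, and variables do not carry over. Pictures are saved under pics/ and viewed, and the job is handed in when it is done.

Besides the shell and the picture viewer there is one more tool, called after "Call:" as name(argument=value, ...) on one line, values as JSON. apply_moves: Moves the arm, as the interface text tells. Its arguments: {"type":"object","properties":{"commands":{"type":"array"},"squeeze":{"type":"number"}},"required":["commands"]}

```bash
ls; mkdir -p pics
python3 - <<'E'
from rig import ctrl
import cv2,json
print(ctrl.sense())
for n in ("scene","top"):
    im=ctrl.capture(n); cv2.imwrite(f"pics/{n}0.png",im[:,:,::-1])
    i=ctrl.camera_info(n); print(n,i)
print(ctrl.camera_info("wrist"))
E
```

```text
pics
{'time_s': 0.0, 'joints': array([-1.40838653e+00,  3.13467307e-01,  1.49840682e+00,  5.29579452e-05,
        1.33098385e+00, -2.23422709e-01]), 'dq': array([ 0.00110966,  0.00035828,  0.00185514,  0.0010374 , -0.00043981,
       -0.00043936]), 'tau': array([ 1.02904232e-03, -4.12262177e+01, -2.59742332e+01, -1.04283556e-04,
        4.16847717e-03, -8.66050186e-06]), 'eef_pos': array([ 197.52592034, -486.18174085,  241.73759755]), 'ee_rot': array([-6.31581190e-04,  9.81450313e-01,  1.91715631e-01,  4.50024833e-05]), 'force': array([ 0.49252415,  0.55782058, -0.26366387]), 'wrist_torque': array([-0.01237133,  0.01877492,  0.04350986]), 'grip_width': 1.0009032118621937}
scene {'fov_y': 45.95444195720935, 'cx': 283.93700490456206, 'cy': 214.20657250555942, 'camera_from_world': array([[-8.38442817e-01,  5.44978988e-01,  3.39785091e-03,
         5.06496169e+02],
       [ 4.23523894e-01,  6.55484273e-01, -6.25274243e-01,
        -1.54290820e+02],
       [-3.42988562e-01, -5.22817627e-01, -7.80397703e-01,
         1.12479048e+03],
       [ 0.00000000e+00,  0.00000000e+00,  0.00000000e+0
[... 222 characters left out ...]
       [-9.96775804e-01,  2.72370806e-02, -7.54727670e-02,
         5.59593389e+02],
       [ 7.61080809e-02,  2.30941492e-02, -9.96832092e-01,
         9.45267310e+02],
       [ 0.00000000e+00,  0.00000000e+00,  0.00000000e+00,
         1.00000000e+00]])}
{'fov_y': 62.66659261854167, 'cx': 288.07554658787325, 'cy': 209.29188407105434, 'camera_from_world': array([[ 3.75626847e-01, -9.26770133e-01, -1.26218770e-03,
        -5.24720866e+02],
       [-8.75702750e-01, -3.55374048e-01,  3.26885271e-01,
        -4.14453484e+01],
       [-3.03396055e-01, -1.21681583e-01, -9.45063186e-01,
         3.80563103e+02],
       [ 0.00000000e+00,  0.00000000e+00,  0.00000000e+00,
         1.00000000e+00]])}
```

View pics/scene0.png

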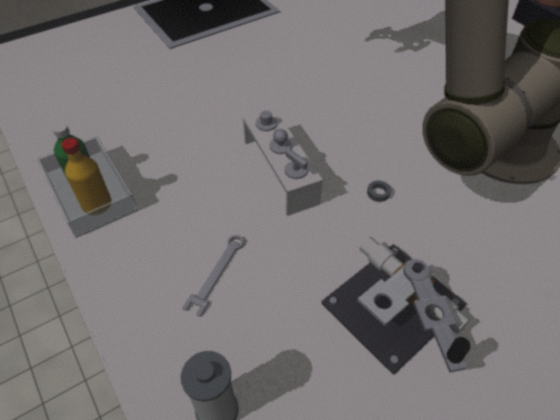

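View pics/top0.png

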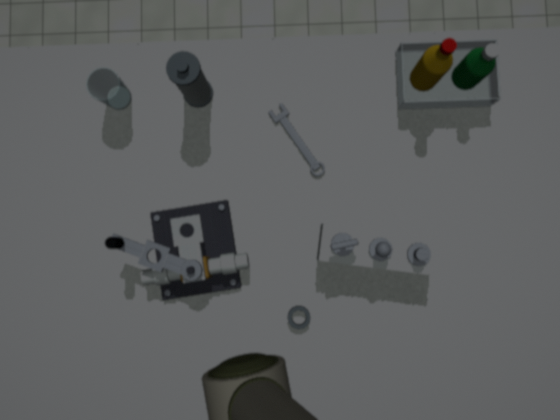

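Scene shows the rack with the T pin as its nearest plug (295,160), and the valve at lower right. In the top view, the pin is at (345,243), the lock hole at (187,230), the lever hole at (154,256), the pivot at (190,270) and the knob at (115,243). I'll enlarge both areas to measure them.

```bash
cat > h.py <<'E'
import numpy as np, cv2
from rig import ctrl
def cam(n):
    i=ctrl.camera_info(n); return i,np.array(i["camera_from_world"]),210/np.tan(np.radians(i["fov_y"]/2))
def ray(n,u,v,z,c=None):
    i,M,f=c or cam(n); R,t=M[:3,:3],M[:3,3]
    o=-R.T@t; d=R.T@np.array([(u-i["cx"])/f,(v-i["cy"])/f,1]); return o+d*(z-o[2])/d[2]
def proj(n,p,c=None):
    i,M,f=c or cam(n); q=M[:3,:3]@np.array(p)+M[:3,3]; return np.array([i["cx"]+f*q[0]/q[2],i["cy"]+f*q[1]/q[2]])
def zoom(src,x,y,w,h,out,gain=1.6):
    im=cv2.imread(src)[y:y+h,x:x+w]; s=int(min(800//w,600//h))
    im=cv2.resize(im,None,fx=s,fy=s,interpolation=cv2.INTER_CUBIC)
    im=np.clip(im*gain,0,255).astype(np.uint8)
    for k in range(0,w,10): cv2.putText(im,str(x+k),(k*s,8),0,.3,(0,255,255)) if k%20==0 else None; cv2.line(im,(k*s,10),(k*s,16),(0,255,255))
    for k in range(0,h,10): cv2.putText(im,str(y+k),(0,k*s+4),0,.3,(0,255,255)) if k%20==0 else None; cv2.line(im,(20,k*s),(26,k*s),(0,255,255))
    cv2.imwrite(out,im)
E
python3 - <<'E'
from h import *
zoom("pics/top0.png",95,190,160,120,"pics/t1.png",2)
zoom("pics/top0.png",300,200,150,110,"pics/t2.png",2)
zoom("pics/scene0.png",320,230,160,140,"pics/s1.png",1.3)
c=cam("top")
for nm,u,v,z in [("lock",187,230,64),("leverhole",154,256,76),("pivot",190,270,76),("knob",115,243,121),("pin",345,243,116),("p2",380,249,108),("p3",419,254,100)]:
    print(nm,ray("top",u,v,z,c).round(1), )
c=cam("scene")
for nm,u,v,z in [("lock",382,301,64),("leverhole",434,312,76)]:
    print(nm,ray("scene",u,v,z,c).round(1), )
E
```

```text
lock [520.8 170.5  64. ]
leverhole [470.4 234.2  76. ]
pivot [441.1 162.6  76. ]
knob [497.6 295.  121. ]
pin [ 486.5 -140.2  116. ]
p2 [ 473.5 -206.8  108. ]
p3 [ 462.  -281.9  100. ]
lock [526.  171.7  64. ]
leverhole [475.7 235.3  76. ]
```

View pics/t1.png

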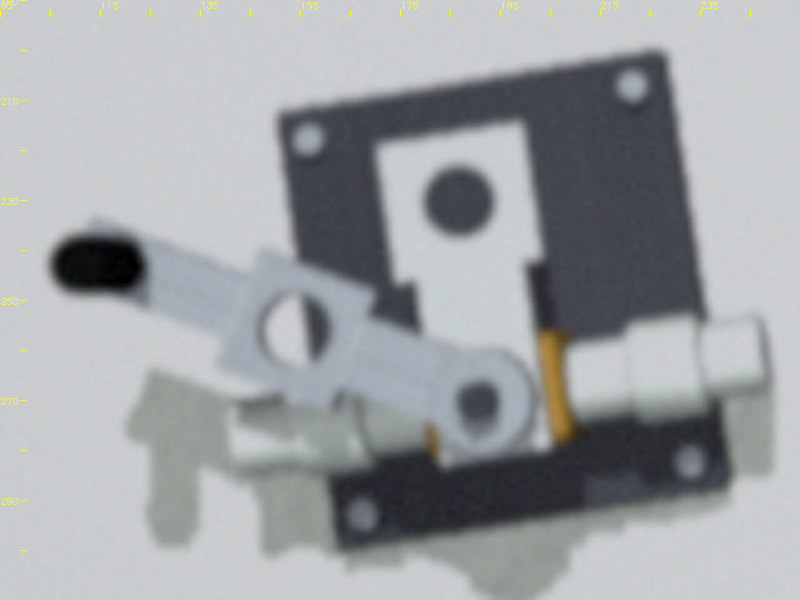

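View pics/t2.png

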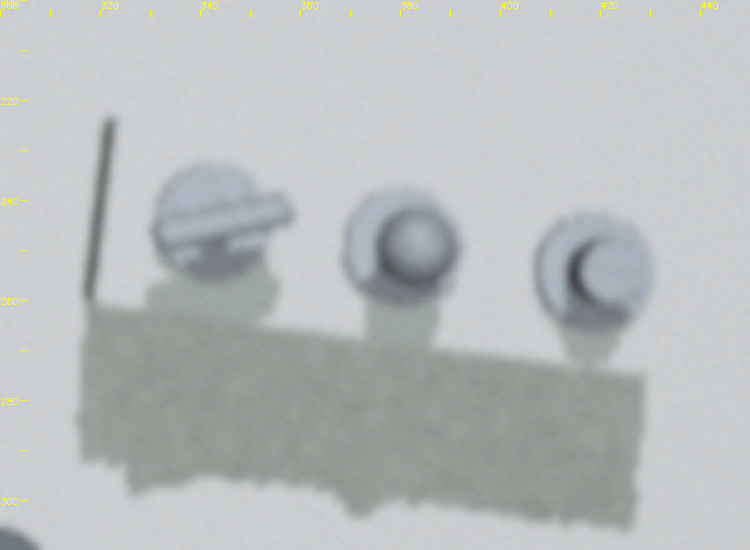

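View pics/s1.png

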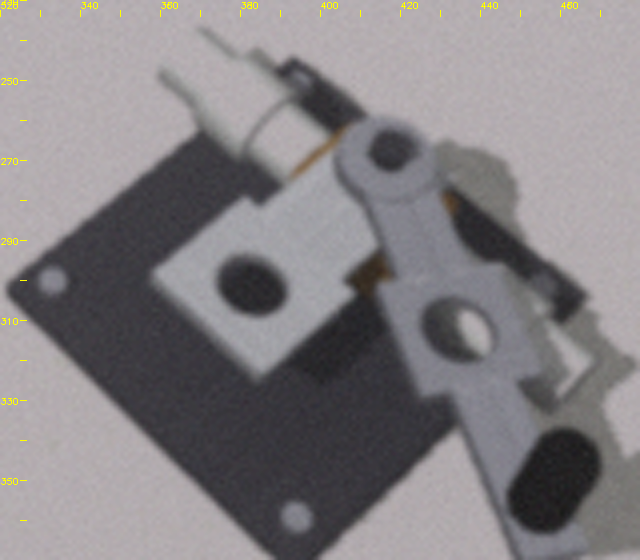

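```bash
cat >> h.py <<'E'
from scipy.spatial.transform import Rotation as Ro
def pose():
    s=ctrl.sense(); q=s["ee_rot"]; R=Ro.from_quat([q[1],q[2],q[3],q[0]]).as_matrix(); return s,np.array(s["eef_pos"]),R
def rel(target):
    s,p,R=pose(); return R.T@(np.array(target)-p)
def phi(): R=pose()[2]; return np.arctan2(R[1,0],R[0,0])
E
python3 - <<'E'
from h import *
c=cam("top")
P=lambda u,v,z: ray("top",u,v,z,c).round(1)
print("knob top",P(111.2,242.4,121),"bot",P(119,243.2,76))
print("pin bar",P(345.6,243.6,116),"ends",P(332.5,246.3,116),P(358,241.5,116))
for z in (76,84,92): print("pivot",z,P(191.6,270.4,z))
b=[P(95+u/5,190+v/5,8) for u,v in [(278,112),(665,50),(730,487),(338,552)]]
print(b,[np.linalg.norm(b[i]-b[(i+1)%4]).round(1) for i in range(4)])
for nm,u,v,z in [("c1",342,244,81),("c2",380.5,249,81),("c3",419,253.5,81)]: print(nm,P(u,v,z))
s=cam("scene")
for z in (76,84,92): print("pivot scene",z,ray("scene",417.5,267.5,z,s).round(1))
i,M,f=cam("wrist"); o=-M[:3,:3].T@M[:3,3]; print("wristcam in tool",rel(o).round(1), (pose()[2].T@M[2,:3]).round(3), phi())
E
```

```text
knob top [498.9 302.3 121. ] bot [497.6 304.3  76. ]
pin bar [ 485.3 -141.3  116. ] ends [ 480.9 -116.5  116. ] [ 488.7 -164.7  116. ]
pivot 76 [440.2 159.4  76. ]
pivot 84 [440.6 157.7  84. ]
pivot 92 [441.  155.9  92. ]
[array([562.8, 261.5,   8. ]), array([584.9,  94.1,   8. ]), array([398.6,  69.7,   8. ]), array([375.2, 236.6,   8. ])] [np.float64(168.9), np.float64(187.9), np.float64(168.5), np.float64(189.2)]
c1 [ 484.7 -138.3   81. ]
c2 [ 473.1 -212.9   81. ]
c3 [ 462.4 -287.2   81. ]
pivot scene 76 [440.8 159.5  76. ]
pivot scene 84 [445.7 162.4  84. ]
pivot scene 92 [450.7 165.2  92. ]
wristcam in tool [  84.9    0.3 -130.7] [-0.327 -0.     0.945] 0.38577915013176395
```

Call:
apply_moves(commands=[[8.5,3.3,-1.76,0,0],[8.5,3.3,-1.76,0,0],[8.5,3.3,-1.76,0,0],[8.5,3.3,-1.76,0,0],[8.5,3.3,-1.76,0,0],[8.5,3.3,-1.76,0,0],[8.5,3.3,-1.76,0,0],[8.5,3.3,-1.76,0,0],[8.5,3.3,-1.76,0,0],[8.5,3.3,-1.76,0,0],[8.5,3.3,-1.76,0,0],[8.5,3.3,-1.76,0,0]])

```text
time_s: 1.1
eef_pos: [485.8, -139.9, 242.1]
ee_rot: [-0.0, 0.981, 0.192, -0.0]
force: [0.2, -1.2, -0.2]
grip_width: 0.996
```

Call:
apply_moves(commands=[[8.5,0,0,0,0],[8.5,0,0,0,0]])

```text
time_s: 1.27
eef_pos: [485.4, -140.3, 241.8]
ee_rot: [-0.0, 0.981, 0.193, -0.0]
force: [0.7, -0.4, -0.2]
grip_width: 0.997
```

Run:
```python
from h import *
c=cam("wrist"); s=pose()
im=ctrl.capture("wrist"); cv2.imwrite("pics/w1.png",im[:,:,::-1]); print(s[0]["time_s"],s[1],phi())
import pickle; pickle.dump(c,open("w1.pkl","wb"))
```

```text
1.2667 [ 485.44777717 -140.3479681   241.80815009] 0.38710567720382233
```

View pics/w1.png

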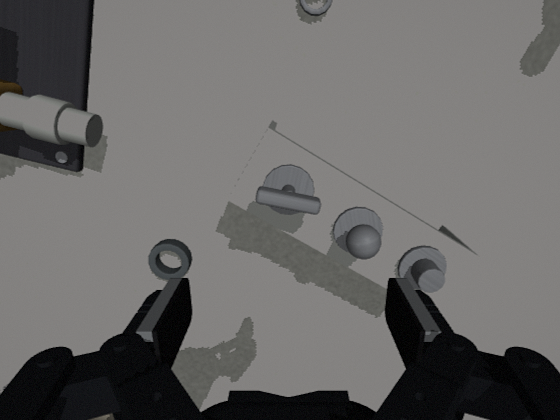

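Run:
```python
from h import *
import pickle; c=pickle.load(open("w1.pkl","rb"))
zoom("pics/w1.png",235,140,150,110,"pics/w1z.png",1.6)
a=ray("w",257,193,116,c);b=ray("w",321,205.5,116,c);print(a,b,(a+b)/2,np.linalg.norm(a-b),np.arctan2(*(a-b)[1::-1]))
print("collar",ray("w",289,189,81,c),ray("w",357,231,81,c),ray("w",421,269,81,c))
```

```text
[ 485.00057256 -114.68027001  116.        ] [ 494.45144809 -164.7029921   116.        ] [ 489.72601033 -139.69163105  116.        ] 50.9076789287889 1.7575269475293624
collar [ 488.24152818 -140.19897661   81.        ] [ 474.94280984 -212.84531971   81.        ] [ 462.77784317 -286.35281749   81.        ]
```

View pics/w1z.png

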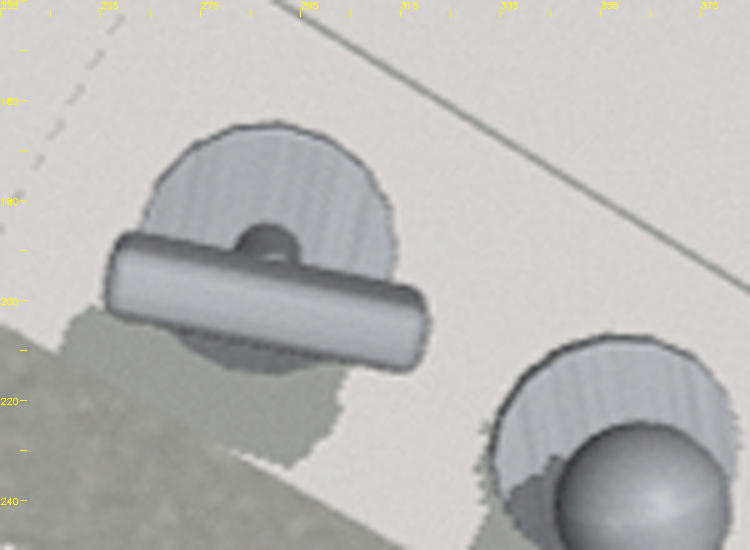

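Call:
apply_moves(commands=[[8.5,1.43,-3.52,0,0],[8.5,1.43,-3.52,0,0],[8.5,1.43,-3.52,0,0],[8.5,1.43,-3.52,0,0],[8.5,1.43,-3.52,0,0],[8.5,1.43,-3.52,0,0],[8.5,1.43,-3.52,0,0],[8.5,1.43,-3.52,0,0],[8.5,1.43,-3.52,0,0],[8.5,1.43,-3.52,0,0]])

```text
time_s: 2.15
eef_pos: [485.0, 238.6, 242.4]
ee_rot: [0.0, 0.982, 0.191, -0.0]
force: [0.9, 0.4, 0.5]
grip_width: 0.991
```

Call:
apply_moves(commands=[[8.5,0,0,0,-0.113],[8.5,0,0,0,-0.113],[8.5,0,0,0,-0.113],[8.5,0,0,0,-0.113],[8.5,0,0,0,-0.113],[8.5,0,0,0,-0.113],[8.5,0,0,0,-0.113],[8.5,0,0,0,0],[8.5,0,0,0,0]])

```text
time_s: 2.9
eef_pos: [485.3, 237.1, 242.2]
ee_rot: [0.0, 0.833, 0.553, -0.0]
force: [-0.9, -0.6, -0.0]
grip_width: 0.992
```

Run:
```python
from h import *
c=cam("wrist"); s=pose()
im=ctrl.capture("wrist"); cv2.imwrite("pics/w2.png",im[:,:,::-1]); print(s[0]["time_s"],s[1],phi())
import pickle; pickle.dump(c,open("w2.pkl","wb"))
```

```text
2.9 [485.25451627 237.12497739 242.24480089] 1.171918869245095
```

View pics/w2.png

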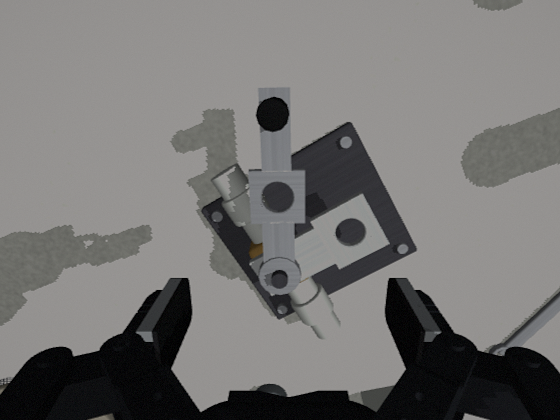

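Wrist view: the knob top is at about (272,114), the lever hole at (277,197), the pivot boss at (281,276) and the lock hole at (351,233).

Run:
```python
from h import *
import pickle; c=pickle.load(open("w2.pkl","rb"))
zoom("pics/w2.png",190,80,240,200,"pics/w2z.png",1.6)
im=cv2.imread("pics/w2.png"); g=cv2.cvtColor(im,6)
P=lambda u,v,z: ray("w",u,v,z,c).round(1)
for th in (60,75,90):
  m=(g<th).astype(np.uint8)
  n,l,st,ce=cv2.connectedComponentsWithStats(m)
  for k in range(1,n):
    if 250<st[k,4]<3000: print(th,st[k],ce[k].round(1))
print("knob",P(272.5,114,121),"lh",P(277.5,197,76),"lock",P(351,232.5,64))
for z in (76,84,92): print("piv",P(281,276,z))
```

```text
60 [256  97  33  35 881] [272.3 113.9]
60 [262 182  31  30 692] [277.7 196.2]
60 [ 202  197   93  122 2134] [243.  252.4]
60 [336 219  29  26 557] [350. 231.]
75 [256  97  33  35 898] [272.2 114. ]
75 [262 182  32  30 758] [277.5 196.5]
75 [ 201  196  103  123 2436] [244.4 253.3]
75 [336 219  29  26 601] [350.2 231.3]
75 [271 270  17  19 257] [278.8 278.6]
90 [256  97  33  35 928] [272.2 114.1]
90 [262 182  32  31 791] [277.4 196.8]
90 [335 218  31  28 637] [350.2 231.6]
90 [264 270  24  19 334] [276.8 278.9]
knob [502.2 304.2 121. ] lh [474.3 234.6  76. ] lock [523.9 170.6  64. ]
piv [445.3 159.3  76. ]
piv [447.3 163.5  84. ]
piv [449.3 167.7  92. ]
```

View pics/w2z.png

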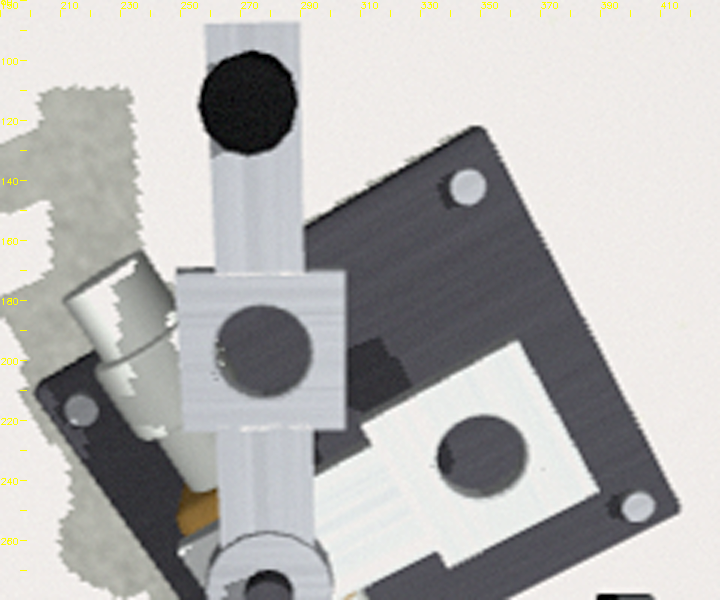

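Run:
```python
from h import *
print(rel([502,304,97]).round(1),phi(),ctrl.tip_extent)
```

```text
[ 68.  -10.4 145.3] 1.171918869245095 11.0
```

Call:
apply_moves(commands=[[8.5,2.0,-0.3,2.8,0],[8.5,2.0,-0.3,2.8,-0.02],[8.5,2.0,-0.3,2.8,0],[8.5,0.8,-0.1,3.0,0],[8.5,0,0,3.1,0],[4,0,0,0,0],[3,0,0,0,0],[2,0,0,0,0],[2,0,0,0,0],[2,0,0,0,0],[2,0,0,0,0],[2,0,0,0,0]], squeeze=25)

```text
time_s: 3.95
eef_pos: [502.1, 305.0, 99.3]
ee_rot: [0.0, 0.826, 0.563, 0.001]
force: [-1.0, -1.8, 6.2]
grip_width: 0.274
```

Run:
```python
from h import *
c=cam("wrist"); s=pose()
im=ctrl.capture("wrist"); cv2.imwrite("pics/w3.png",im[:,:,::-1]); print(s[0],s[1],phi())
```

```text
{'time_s': 3.95, 'joints': array([ 3.46692034e-01,  5.88520952e-01,  1.47621211e+00, -1.78458956e-04,
        1.07390316e+00,  7.21286259e-01]), 'dq': array([ 0.00104544, -0.00022808,  0.00088884, -0.00067571, -0.00100666,
       -0.00080085]), 'tau': array([ 3.72151835e-01, -4.64586890e+01, -2.11946297e+01,  1.28072016e-01,
       -3.96126704e-01, -2.81484268e-02]), 'eef_pos': array([502.10039032, 305.01760401,  99.27018231]), 'ee_rot': array([4.43767859e-04, 8.26381562e-01, 5.63108624e-01, 1.41221623e-03]), 'force': array([-0.97428871, -1.77413115,  6.23304954]), 'wrist_torque': array([-1.62564596e-01,  1.91522544e-01,  1.28844117e-04]), 'grip_width': 0.27430535389186894} [502.10039032 305.01760401  99.27018231] 1.1963753644301556
```

View pics/w3.png

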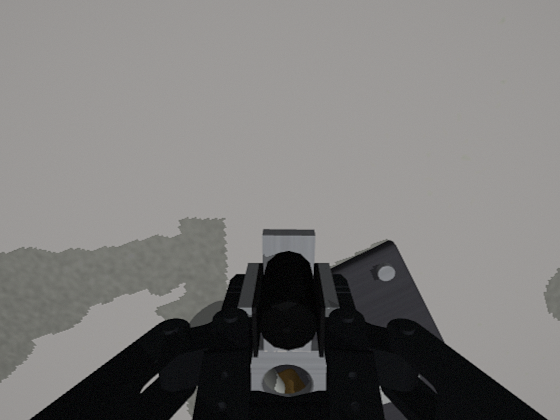

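Call:
apply_moves(commands=[[2,-0.044,1.172,0,0.0757],[2,-0.044,1.172,0,0.0757],[2,-0.044,1.172,0,0.0757],[2,-0.044,1.172,0,0.0757],[2,-0.044,1.172,0,0.0757],[2,-0.044,1.172,0,0.0757],[2,-0.044,1.172,0,0.0757],[2,-0.044,1.172,0,0.0757],[2,-0.044,1.172,0,0.0757],[2,-0.044,1.172,0,0.0757],[2,-0.044,1.172,0,0.0757],[2,-0.044,1.172,0,0.0757]])

```text
time_s: 5.0
eef_pos: [593.5, 204.0, 99.2]
ee_rot: [0.0, 0.99, 0.142, 0.0]
force: [-7.6, -2.1, 9.2]
grip_width: 0.276
```

Call:
apply_moves(commands=[[2,-0.044,1.172,0,0.0757],[2,-0.044,1.172,0,0.0757],[2,0,0,0,0],[2,0,0,0,0]])

```text
time_s: 5.33
eef_pos: [598.4, 180.8, 99.3]
ee_rot: [0.0, 0.998, 0.068, 0.0]
force: [-5.6, -3.0, 8.8]
grip_width: 0.271
```

Run:
```python
from h import *
s=pose()
for n in ("scene","top"):
    im=ctrl.capture(n); cv2.imwrite(f"pics/{n}4.png",im[:,:,::-1])
print(s[0]["force"],s[1],phi(),"angle",np.arctan2(s[1][1]-160.8,s[1][0]-444.5)-.13)
zoom("pics/scene4.png",320,230,160,140,"pics/s4.png",1.3)
```

```text
[-5.58948542 -3.04173759  8.75473007] [598.42430768 180.79991968  99.27157082] 0.13693648712918577 angle -0.0007904191213065626
```

View pics/s4.png

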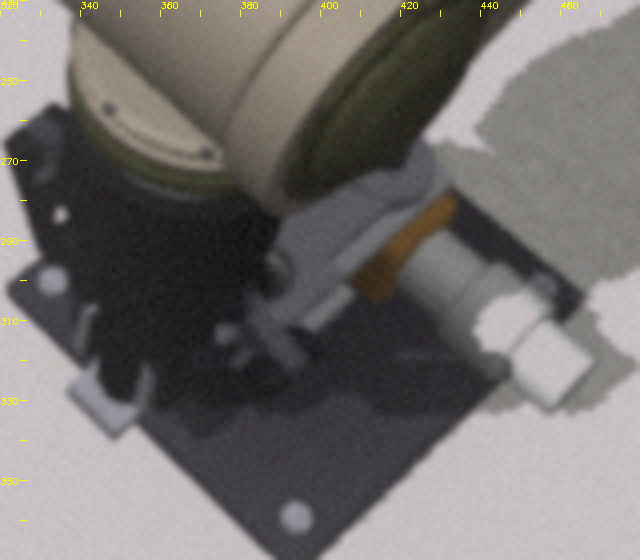

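Call:
apply_moves(commands=[[4,0,0,0,0],[6,0,0,0,0],[6,0,0,0,0],[6,0,0,0,0],[6,0,0,-2,0],[6,0,0,-3,0],[6,-1,0,-3,0],[6,-2,0,-3,0],[6,-2,0,-3,0],[6,-1,0,0,0],[6,0,0,0,0],[6,0,0,0,0]])

```text
time_s: 6.43
eef_pos: [538.8, 173.7, 237.1]
ee_rot: [0.0, 0.998, 0.068, -0.0]
force: [0.7, 0.6, -1.4]
grip_width: 0.704
```

Run:
```python
from h import *
c=cam("wrist"); s=pose()
im=ctrl.capture("wrist"); cv2.imwrite("pics/w5.png",im[:,:,::-1]); print(s[0]["time_s"],s[1],phi())
import pickle; pickle.dump(c,open("w5.pkl","wb"))
zoom("pics/w5.png",190,100,200,150,"pics/w5z.png",1.6)
```

```text
6.4333 [538.76473203 173.72109992 237.08077388] 0.1369013973297437
```

View pics/w5.png

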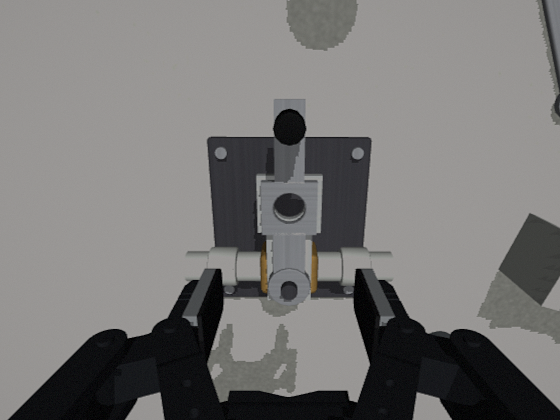

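View pics/w5z.png

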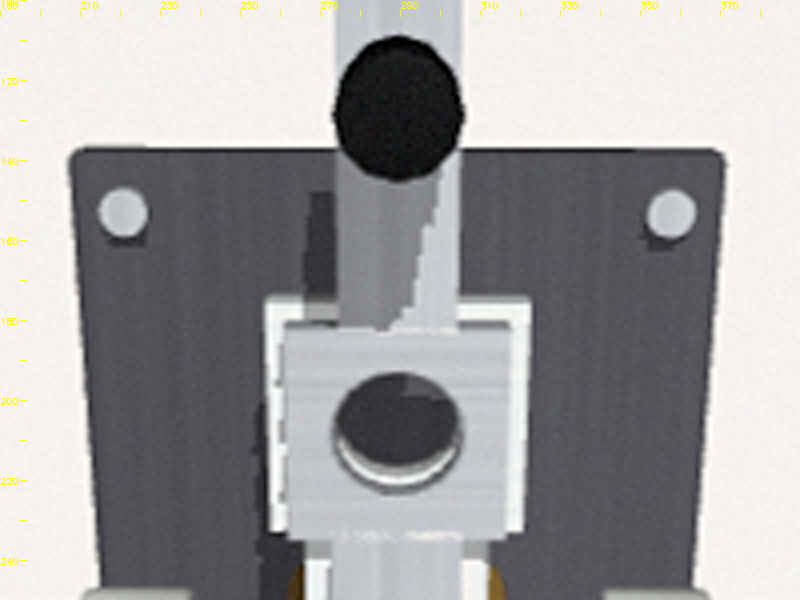

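The lever is aligned: the lock plate's margins either side of the lever square are about equal (16 and 13 zoomed px, roughly 0.4 mm off centre). The lever hole is at (289.5,208).

Run:
```python
from h import *
import pickle; c=pickle.load(open("w5.pkl","rb"))
print("hole",ray("w",289.5,208,76,c).round(1),"knob",ray("w",289.5,127,121,c).round(1))
print("to pin",rel([487.5,-140.3,225]).round(1),"roll",phi()-1.75)
```

```text
hole [524.2 170.4  76. ] knob [598.7 180.9 121. ]
to pin [-93.8 304.1  11.5] roll -1.6130986026702563
```

Call:
apply_moves(commands=[[6,-1.17,3.8,0,0],[6,-1.17,3.8,0,0],[6,-1.17,3.8,0,0],[6,-1.17,3.8,0,0],[6,-1.17,3.8,0,0],[6,-1.17,3.8,0,0],[6,-1.17,3.8,0,0],[6,-1.19,3.8,0.5,0],[6,0,0,0,-0.12],[6,0,0,0,-0.12],[6,0,0,0,-0.12],[6,0,0,0,-0.12]])

```text
time_s: 7.48
eef_pos: [487.6, -140.8, 230.9]
ee_rot: [-0.001, 0.952, 0.306, -0.001]
force: [-0.7, 0.0, 0.9]
grip_width: 0.699
```

Call:
apply_moves(commands=[[6,0,0,0,-0.12],[6,0,0,0,-0.12],[6,0,0,0,-0.12],[6,0,0,0,-0.12],[6,0,0,0,-0.12],[6,0,0,0,-0.12],[6,0,0,0,-0.12],[6,0,0,0,-0.12],[6,0,0,0,-0.12],[6,0,0,0,-0.05],[6,0,0,0,0],[6,0,0,0,0]])

```text
time_s: 8.48
eef_pos: [487.6, -140.4, 231.3]
ee_rot: [-0.001, 0.643, 0.766, -0.0]
force: [0.2, -0.1, -0.2]
grip_width: 0.701
```

Run:
```python
from h import *
c=cam("wrist"); s=pose()
im=ctrl.capture("wrist"); cv2.imwrite("pics/w6.png",im[:,:,::-1]); print(s[0]["time_s"],s[1],phi())
import pickle; pickle.dump(c,open("w6.pkl","wb"))
zoom("pics/w6.png",220,130,150,110,"pics/w6z.png",1.6)
```

```text
8.4833 [ 487.61930353 -140.42944678  231.3216781 ] 1.744937893971033
```

View pics/w6.png

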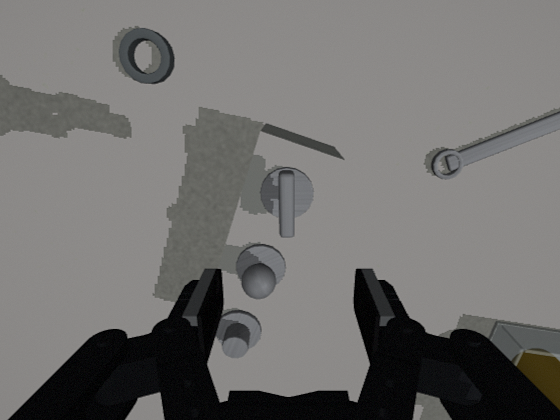

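View pics/w6z.png

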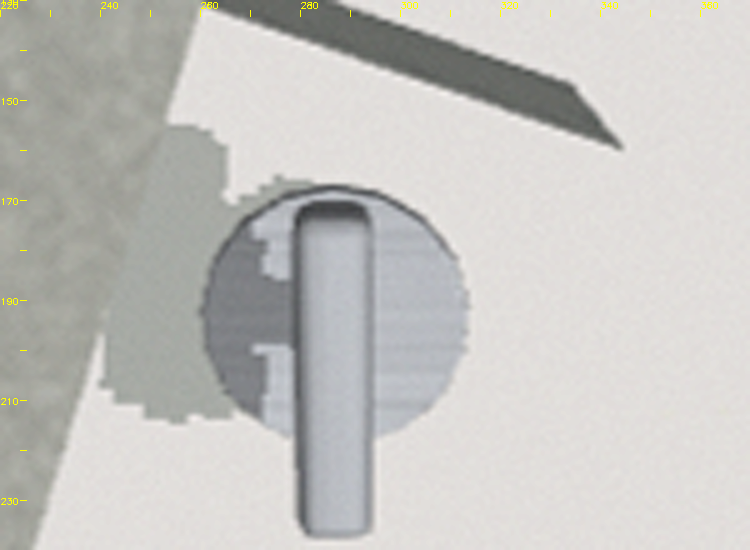

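Run:
```python
from h import *
import pickle; c=pickle.load(open("w6.pkl","rb"))
a=ray("w",286.8,173,116,c);b=ray("w",287,236.5,116,c);m=(a+b)/2
print(a,b,m,np.linalg.norm(a-b),np.arctan2(*(a-b)[1::-1]))
print("collar",ray("w",287,193,81,c))
print(rel([m[0],m[1],101]))
```

```text
[ 482.27088785 -113.7868065   116.        ] [ 491.04054218 -163.29853768  116.        ] [ 486.65571502 -138.54267209  116.        ] 50.28238619482115 1.7461009276268271
collar [ 486.61044678 -138.80942483   81.        ]
[  1.84727219  -0.43467877 130.53236309]
```

Call:
apply_moves(commands=[[6,0.15,0,2.5,0],[6,0,0,3.0,0],[6,0,0,3.0,0],[6,0,0,2.5,0],[6,0,0,2.0,0],[6,0,0,0,0],[3,0,0,0,0],[0.8,0,0,0,0],[0.8,0,0,0,0],[0.8,0,0,0,0],[0.8,0,0,0,0],[0.8,0,0,0,0]], squeeze=60)

```text
time_s: 9.53
eef_pos: [487.8, -139.1, 103.6]
ee_rot: [0.001, 0.642, 0.767, 0.0]
force: [-0.8, -0.1, 6.7]
grip_width: 0.128
```

Call:
apply_moves(commands=[[0.8,0,0,0,0],[0.8,0,0,0,0],[0.8,0,0,0,0],[0.8,0,0,0,0],[0.8,0,0,-0.5,0],[0.8,0,0,-1,0],[0.8,0,0,-1.5,0],[0.8,0,0,-2,0],[0.8,0,0,-2.5,0],[0.8,0,0,-2.5,0],[0.8,0,0,-2,0],[0.8,0,0,0,0]])

```text
time_s: 10.53
eef_pos: [488.4, -139.4, 227.0]
ee_rot: [0.004, 0.642, 0.767, 0.001]
force: [0.7, 0.2, -2.1]
grip_width: 0.127
```

Run:
```python
from h import *
c=cam("wrist"); s=pose()
im=ctrl.capture("wrist"); cv2.imwrite("pics/w7.png",im[:,:,::-1]); print(s[0]["time_s"],s[1],phi(),s[0]["force"],s[0]["joints"])
im=ctrl.capture("scene"); cv2.imwrite("pics/s7.png",im[:,:,::-1])
import pickle; pickle.dump(c,open("w7.pkl","wb"))
print("to hole",rel([524,170.5,180]))
```

```text
10.5333 [ 488.3870532  -139.35095185  226.96017634] 1.7469836783126793 [ 0.74147372  0.15358072 -2.1480984 ] [-5.08986924e-01  2.83824681e-01  1.57791764e+00  3.77339584e-06
  1.27218951e+00 -6.85328970e-01]
to hole [297.95539063  90.54593326  42.48542552]
```

View pics/w7.png

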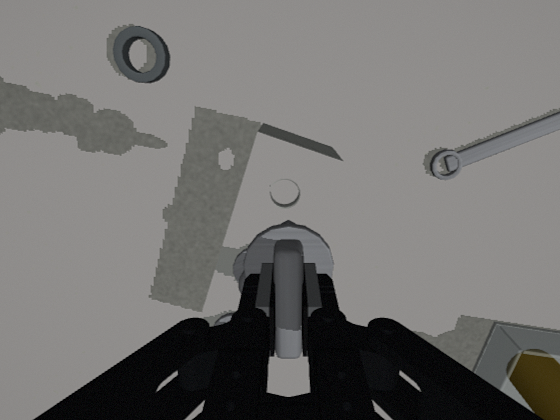

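View pics/s7.png

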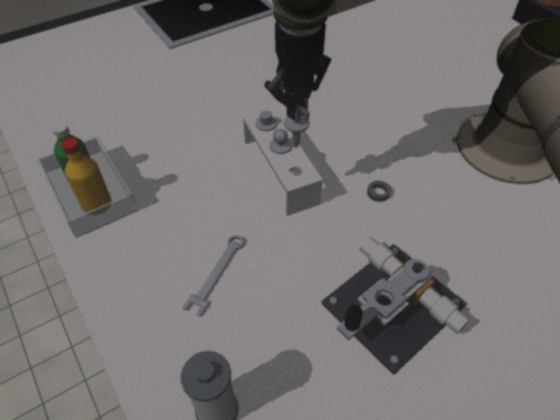

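Call:
apply_moves(commands=[[0.8,2.0,0.6,0,0],[0.8,3.4,1.03,0,0],[0.8,3.7,1.13,0,0],[0.8,3.7,1.13,0,0],[0.8,3.7,1.13,0,0],[0.8,3.7,1.13,0,0],[0.8,3.7,1.13,0,0],[0.8,3.4,1.03,0,0],[0.8,2.45,0.85,0.8,0],[0.8,0,0,0.8,0],[0.8,0,0,0,0],[0.8,0,0,0,0]])

```text
time_s: 11.63
eef_pos: [524.6, 169.7, 205.0]
ee_rot: [-0.001, 0.642, 0.767, -0.001]
force: [0.7, -0.7, -0.8]
grip_width: 0.125
```

Run:
```python
from h import *
c=cam("wrist"); s=pose()
im=ctrl.capture("wrist"); cv2.imwrite("pics/w8.png",im[:,:,::-1]); print(s[0]["time_s"],s[1],phi(),s[0]["force"])
for n in ("scene","top"):
    im=ctrl.capture(n); cv2.imwrite(f"pics/{n}8.png",im[:,:,::-1])
zoom("pics/scene8.png",310,200,160,140,"pics/s8z.png",1.3)
print("to hole",rel([524,170.5,104.6]))
z=s[1][2]
for n in("scene",): print("nose px if centred",proj(n,[524,170.5,z+4.4-88]),"hole",proj(n,[524,170.5,76]))
```

```text
11.6333 [524.56287711 169.68538427 204.96663381] 1.7461035417476123 [ 0.69235598 -0.72581344 -0.81562103]
to hole [  1.50642557  -1.09187137 101.89744786]
nose px if centred [388.35453967 281.55362002] hole [383.6180584  296.19678072]
```

View pics/w8.png

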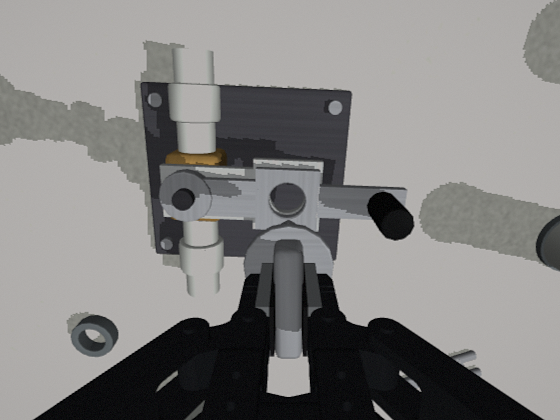

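View pics/s8z.png

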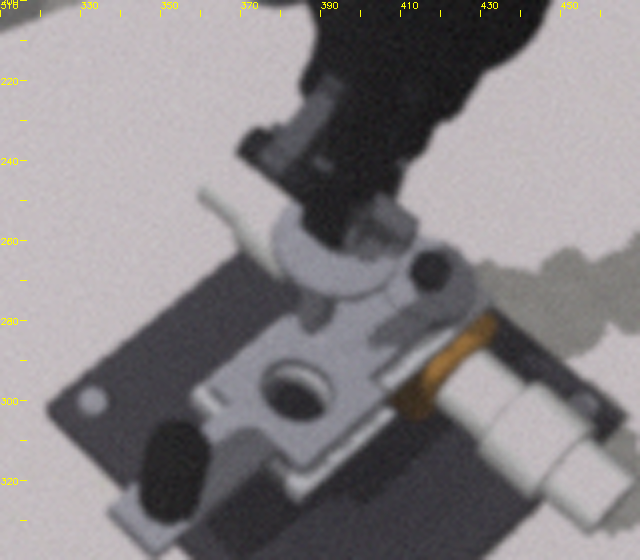

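Call:
apply_moves(commands=[[0.8,0.12,-0.1,1.0,0],[0.8,0,0,1.2,0],[0.8,0,0,1.2,0],[0.8,0,0,1.0,0],[0.8,0,0,1.0,0],[0.8,0,0,1.0,0],[0.8,0,0,1.0,0],[0.8,0,0,1.0,0],[0.8,0,0,0.8,0],[0.8,0,0,0,0],[0.8,0,0,0,0]])

```text
time_s: 12.7
eef_pos: [524.0, 171.2, 114.0]
ee_rot: [-0.0, 0.642, 0.767, -0.0]
force: [-0.4, 0.3, -2.1]
grip_width: 0.129
```

Run:
```python
from h import *
s=pose();print(s[0]["time_s"],s[1],phi(),s[0]["force"],s[0]["wrist_torque"])
im=ctrl.capture("scene"); cv2.imwrite("pics/scene9.png",im[:,:,::-1])
zoom("pics/scene9.png",310,200,160,140,"pics/s9z.png",1.3)
print(rel([524,170.5,104.6]))
```

```text
12.7 [523.95579486 171.1995442  114.04720078] 1.7470340669599707 [-0.44450479  0.25737698 -2.08044202] [ 0.01940589  0.03654355 -0.07667805]
[-0.67341527 -0.35748121  9.97102967]
```

View pics/s9z.png

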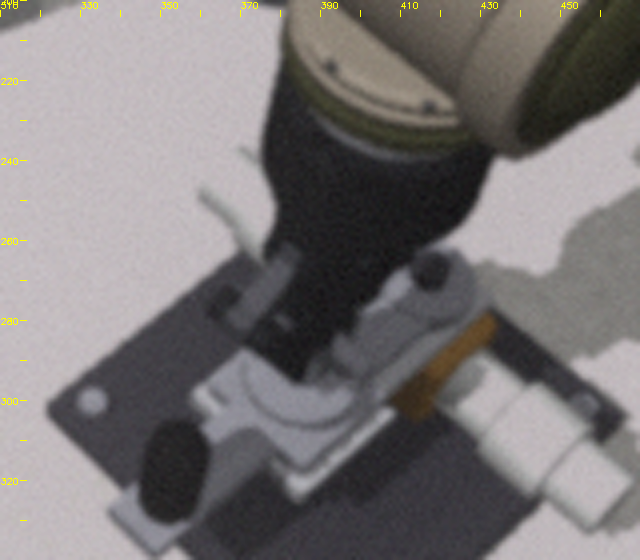

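The shaft is through both holes with no contact force, so I'll lower it the last 9 mm gently.

Call:
apply_moves(commands=[[0.8,0,0,0.3,0],[0.8,0,0,0.25,0],[0.8,0,0,0.2,0],[0.8,0,0,0.1,0],[0.8,0,0,0.05,0],[0.8,0,0,0,0],[0.8,0,0,0,0]])

```text
time_s: 13.33
eef_pos: [524.0, 171.2, 105.4]
ee_rot: [0.0, 0.642, 0.767, 0.0]
force: [-0.2, 0.2, -1.5]
grip_width: 0.125
```

Call:
apply_moves(commands=[[0.8,0,0,0.05,0],[0.8,0,0,0.05,0],[0.8,0,0,0,0],[0.8,0,0,0,0]])

```text
time_s: 13.67
eef_pos: [524.1, 171.2, 104.6]
ee_rot: [0.0, 0.642, 0.767, 0.0]
force: [-1.5, -0.1, 2.5]
grip_width: 0.126
```

Contact at the expected height: the vertical force went from -1.5 to +2.5 N. Now release.

Call:
apply_moves(commands=[[1.6,0,0,0,0],[2.0,0,0,0,0],[2.5,0,0,0,0],[3.5,0,0,0,0],[4,0,0,0,0],[4,0,0,0,0],[4,0,0,0,0]])

```text
time_s: 14.25
eef_pos: [524.0, 171.2, 104.3]
ee_rot: [-0.0, 0.642, 0.767, -0.0]
force: [-0.5, 0.8, 0.1]
grip_width: 0.469
```

Run:
```python
from h import *
s=pose();print(s[0]["time_s"],s[1],s[0]["force"],s[0]["grip_width"])
im=ctrl.capture("wrist"); cv2.imwrite("pics/w10.png",im[:,:,::-1])
```

```text
14.25 [523.98431439 171.16180727 104.26479524] [-0.4560029   0.77920326  0.05217986] 0.4685454512717116
```

View pics/w10.png

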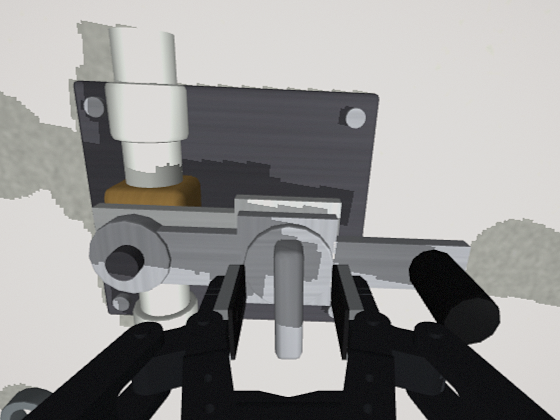

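The jaws are clear of the bar at (288,300) and of the knob. I'll retreat straight up, then move aside.

Call:
apply_moves(commands=[[4,0,0,-1,0],[4,0,0,-2,0],[4,0,0,-3,0],[4,0,0,-3,0],[4,0,0,-3,0],[4,-3,0,0,0],[4,-3,0,0,0],[4,-3,0,0,0],[4,-3,0,0,0],[4,-3,0,0,0],[4,0,0,0,0],[4,0,0,0,0]])

```text
time_s: 15.3
eef_pos: [550.4, 22.5, 224.9]
ee_rot: [0.0, 0.643, 0.766, 0.0]
force: [-1.0, 0.4, -0.5]
grip_width: 0.467
```

Run:
```python
from h import *
s=pose();print(s[0]["time_s"],s[1],s[0]["force"])
for n in ("scene","top"):
    im=ctrl.capture(n); cv2.imwrite(f"pics/{n}11.png",im[:,:,::-1])
zoom("pics/scene11.png",310,220,160,140,"pics/s11z.png",1.3)
zoom("pics/top11.png",95,190,160,120,"pics/t11z.png",2)
print(proj("scene",[524,170.5,117]),proj("scene",[524,170.5,82]),proj("top",[524,170.5,117]),proj("top",[524,170.5,82]))
```

```text
15.3 [550.3829251   22.51179338 224.86543432] [-0.97099996  0.35914325 -0.51015737]
[387.87956589 283.02203444] [384.22018431 294.33526668] [180.66497232 227.4092839 ] [184.90940816 228.07524635]
```

View pics/s11z.png

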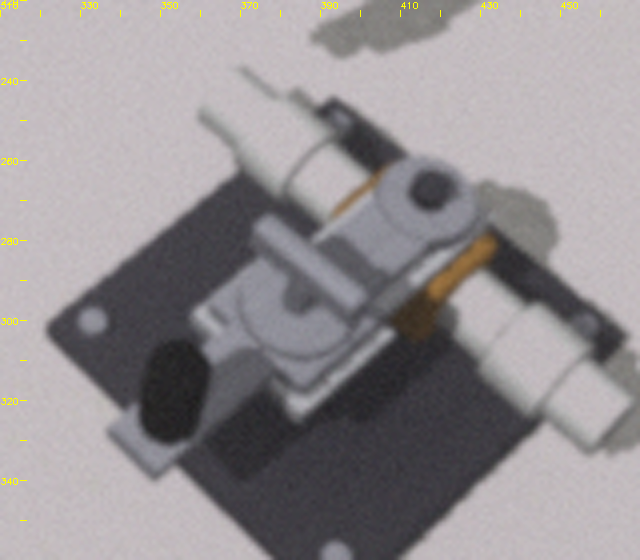

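View pics/t11z.png

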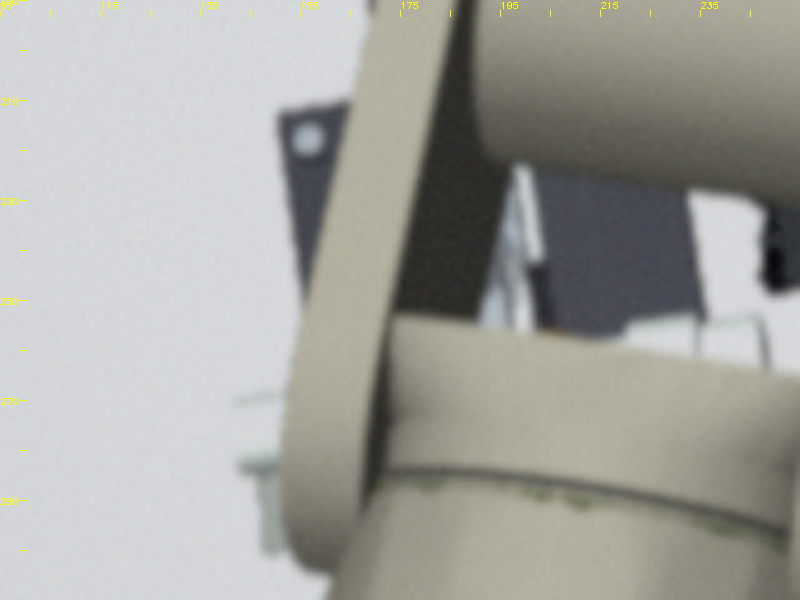

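Scene view: the pin stands upright in the lever with its collar on the lever square. The top view is blocked by the arm, so I'll check with the wrist camera from above.

Call:
apply_moves(commands=[[4,3,0,0,0],[4,3,0,0,0],[4,3,0,0,0],[4,3,0,0,0],[4,3,0,0,0],[4,0,0,0,0],[4,0,0,0,0]])

```text
time_s: 15.98
eef_pos: [523.2, 173.4, 224.6]
ee_rot: [0.0, 0.641, 0.768, 0.0]
force: [-0.3, -0.8, 0.3]
grip_width: 0.47
```

Run:
```python
from h import *
c=cam("wrist");s=pose();print(s[0]["time_s"],s[1],s[0]["force"])
im=ctrl.capture("wrist"); cv2.imwrite("pics/w12.png",im[:,:,::-1])
zoom("pics/w12.png",180,100,220,150,"pics/w12z.png",1.6)
for z in (117,82,76): print(z,proj("w",[524,170.5,z],c))
```

```text
15.9833 [523.18281704 173.40801362 224.58809948] [-0.25236833 -0.84940821  0.3388328 ]
117 [287.86814569 215.38483062]
82 [287.89792717 200.92608112]
76 [287.90235606 198.77587751]
```

View pics/w12z.png

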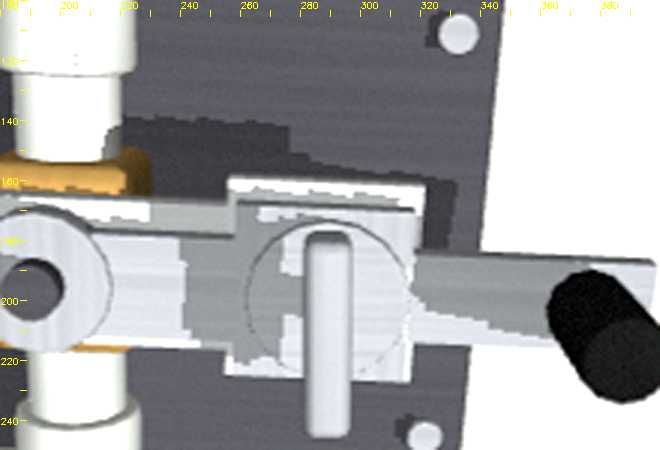

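The wrist view agrees. The collar centre is at (289,200) against a predicted (288,201), and the bar at (289,213) against (288,215). The lever square is still over the lock plate, so I'm handing in.

Run:
```python
from h import *
print(ctrl.finish_job(), ctrl.sense()["time_s"])
```

```text
the job is handed in; nothing more can be done
the job is handed in; nothing more can be done
```

The lever is turned so its hole lies over the lock hole, and the T-handled pin stands through both holes with its collar on the lever. I handed the job in at about 16 s. No failure limit showed in any reading, and the highest wrist force I read was about 11 N.

- **Lever:** I gripped the knob and swung it about 1.06 rad. Afterwards the lever square sat centred on the lock plate to within about 0.4 mm, and it still looked aligned in the last view.
- **Pin:** It went in without side force. Contact came at the expected height, with the vertical force rising to 2.5 N. I then opened the jaws and backed off, and the arm was touching nothing at hand-in.
- **Last checks:** In the final wrist picture the collar and bar were within 1 to 2.5 px of where a seated, upright pin should appear.
- **Disagreements:**
  - The top and scene cameras differed by about 5 mm in x. I relied on the wrist views, which agreed with each other to about 1 mm.
  - In the scene view the collar centre, which is partly hidden, read 3 to 4 px off prediction. The wrist view did not show that offset.
  - The top view of the finished pin was blocked by the arm.

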